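# Zero the bench scale, then hold the gear arm level over its rest

## Task

On the used-tool bench, press the green zero button of the scale right down and let it come back up, then pick up the red gear arm by its balance point and hold it level about 5 cm above its rest on the scale: along the rest, the cast gear head over the padded seat, the tube over the fork. Finish while still holding it there in the air (I want to read the zero before it goes down), so do not set it down or let it touch the scale, and leave the other things on the bench where they are.

Things in the scene. Friction and masses are not known exactly. Their poses are not given: they have to be found in the camera images.
- gear_balance (a point): Balance point (centre of mass) of the red gear arm (0.53 to 0.8 kg, lying flat on the bench): a red tube 26 mm thick, heavy cast head at one end, black clamp block at the other, 291 mm long. On the tube's axis, 28 mm above the underside, NOT at mid-length: bare tube for 30 mm ahead to the head's collar and 152 mm back to the clamp. x: along the tube towards the head; z: up.
- gear_head (a point): Centre of the red gear arm's head on the tube's axis, 80 mm from the balance point, same axes. Head housing 66 mm in diameter; square collar 44 mm wide; the tallest part is 58 mm above the underside.
- gear: The same red gear arm; its origin lies on its underside, 28 mm below the balance point, with the same axes.
- rest_mark (a point): Point where the arm's balance point lies when the arm sits in the plywood rest, 139 mm above the bench; hold it 50 mm above this. y: along the rest towards the seat (black pad 70 mm square, centre 80 mm from here, top 28 mm below); z up. The fork for the tube is 85 mm away on the other side, its tips 2 mm higher than this point.
- scale: Grey bench scale, fixed, 280 x 310 mm, blue console towards the robot, steel platter 84 mm above the bench with the plywood rest on it. Stands left or right, turned a little; the arm lies on the other side. Origin on the bench straight below rest_mark, same axes.
- zero_top (a point): Centre of the top of the scale's green zero button, 28 mm in diameter, in a black housing on the console, 145 mm from the rest's mark towards the robot.
- zero (a joint): Travel of the zero button, pressed straight down: 0 up, 0.006 m fully down; a spring takes about 5 N to hold it fully down and brings it back up.
- blue_arm: Bystander: another gear arm with a blue tube and dark head, same size, lying across the bench beyond the middle. Origin under its balance point.
- bit_jar: Bystander: small jar, 44 mm in diameter, 65 mm high, mid-bench. Origin at its underside.
- chuck: Bystander: dark steel drill chuck standing up, 42 mm in diameter, 58 mm high, mid-bench. Origin at its underside.

How it is judged:
On the way, in this order (a step that is already met when the one before it is completed fails the run):
1. the zero button is pressed down while the arm still lies on the bench (value of joint zero above 0.0042 m and height (world z) of gear_balance below 0.04 m), for 0.05 s.
2. the gear arm is lifted clear of the bench in the gripper, the button up again (height (world z) of gear_balance above 0.08 m and contact force between the fingers and gear above 1 N and value of joint zero below 0.002 m), for 0.2 s.
At the end, for the whole second after the job is handed in: The gripper, within 22 mm of the balance point along the tube, holds the arm still in the air: balance point within 20 mm sideways of the rest's mark, 20 to 85 mm above it, tilt under 0.12 rad, in line within 0.14 rad, head on the seat's side, not touching the scale, button up (horizontal distance between gear_balance and rest_mark below 0.02 m and z of gear_balance in the frame of rest_mark between 0.02 and 0.085 m and angle between gear_balance's own z axis and vertical below 0.12 rad and angle between the x axis of gear_balance and the y axis of rest_mark, either way round below 0.14 rad and y of gear_head in the frame of rest_mark above 0.05 m and x of the grasp point in the frame of gear_balance between -0.022 and 0.022 m and contact force between the fingers and gear above 2 N and contact force between gear and scale below 0.2 N and linear speed of gear below 0.03 m/s and value of joint zero below 0.002 m); the arm keeps its last pose, push and grip.
It fails at once if the gear arm touches the scale (contact force between gear and scale above 1 N).
It fails at once if another thing on the bench is moved by more than 3 cm (distance of any of blue_arm, bit_jar, chuck from where it was at the start of the episode above 0.03 m).
It also fails if it takes over 54 s, if anything falls off the work surface, if the arm or the gripper's body presses on something with over 40 N, if the wrist force passes 120 N, or if a joint passes its speed limit or range.

## Robot

A 6-joint arm with a two-finger parallel gripper is mounted at the origin on the work surface. World frame = base frame: x ahead of the robot, y to its left, z up, the work surface at z = 0. Lengths are in m, angles in rad, forces in N, time in s.
With the tool pointing down it reaches from about 0.35 to 0.775 m from the base axis. Payload 7.3 kg.
Tool frame: the origin (TCP) lies midway between the tips of the shut fingers; the grasp point (between the pads) lies 19 mm behind it (robot.tcp_to_grasp is the distance from the TCP to the grasp point, in m); x points along the fingers, z is the direction in which the jaws open and shut, and the axes are right-handed (so a half turn about x gives the same grasp; the last joint's range is limited). The gripper opens to 92 mm and grips with 3 to 60 N. Pads are 19 mm wide; open, the fingers measure 130 mm over their backs; the gripper's body (75 mm by 190 mm) begins 47 mm behind the grasp point.
Start: joints at [0.99, 0.342, 1.524, -0, 1.275, -0.146], TCP at [0.221, 0.476, 0.227] pointing down, gripper open.
Joint ranges: [-2.53, 2.53], [-0.77, 2.02], [0.04, 2.7], [-1, 4.14], [0.28, 2.66], [-3.11, 3.11]. Speed limits (rad/s): [2.57, 2.57, 3.14, 3.14, 3.14, 3.14].

## Interface

Orientations are given as [roll, pitch, yaw] about the fixed x, y, z axes, in that order (R = Rz(yaw) Ry(pitch) Rx(roll)).
In Python, from cell import robot gives the robot as it stands.
- The arm moves only by the tool move_arm, never from a script. Its argument "deltas" is a list of rows, each an object with "dp": the shift along the tool's x, y, z in m, a list of three; "turn": the turn, a rotation vector about the tool's x, y, z in degrees, a list of three. A call has 1 to 10 rows; each row is the pose to reach, as a shift and turn from the pose commanded when the call began, along the tool's axes at that moment; what a row does not reach only later rows make up. A row lasts 1/10 s, in which the tool goes at most 50 mm and 8.59 degrees, less where a joint would pass 70% of its speed; a pose out of reach is approached as far as the arm can. A call with a gripper value outside its range is refused whole. "hand" is the finger opening in m, from 0 to 0.0918, set as the call begins (left out, the last holds). The fingers move at their own pace and stop on an object; "squeeze" is the grip in N (left out, the last holds). Time passes only in rows, so rows that repeat a pose let the fingers close. It gives the time, the measured TCP pose, the force and the opening at its end, in the units of the state.
- robot.observe(): the state, without advancing time (a new reading comes with each control period).
- robot.read_camera(name): name is "scene" or "top" or "wrist"; returns (picture, depth): 400x640x3 uint8, red, green, blue; 400x640 float32, m along the optical axis (not along the pixel's ray), 0 where there is no reading.
- robot.camera_info(name): a dict with "fx", "fy", "cx", "cy" (pixels), "R" (3x3) and "t" (3): a world point X has camera coordinates R X + t. Camera axes: x right, y down, z forward; pixel columns grow to the right and rows downward; lengths in m; the calibration is good to about 2 mm. A picture is of the moment at which its call begins: read the wrist's pose just before it. camera_info takes no time and is no camera call; for the wrist camera it gives the pose at the moment of the call.
- robot.hand_in(): hands the job in, once; it reports no verdict.
The state is a dict: "time": time; "qpos": joint angles; "qvel": joint speeds; "joint_efforts": joint torques, N m; "tool_pos": TCP position; "tool_rot": TCP orientation; "contact_force": force on the tool from outside, world axes, zero at the start; "torque": the same for the moment, N m; "opening": finger opening in m.
Only numpy, scipy, OpenCV 4.12 (cv2) and the standard library are available. Lean on these libraries where they do the work, as an engineer would, in place of code of your own. Each camera call takes 0.05 s, during which the arm holds its last target.

## Working session

There is one attempt and no reset: what is moved stays moved. The work goes in short steps, Python scripts to look and compute and a tool call to move; the robot and the scene stay as the last step left them, time stands still between calls to the robot, and variables do not carry over. Pictures are saved under pics/ and viewed, and the job is handed in when it is done.

Besides the shell and the picture viewer there is one more tool, called after ">>>" as name(argument=value, ...) on one line, values as JSON. move_arm: Moves the arm, as the interface text tells. Its arguments: {"type":"object","properties":{"deltas":{"type":"array"},"hand":{"type":"number"},"squeeze":{"type":"number"}},"required":["deltas"]}

```bash
ls; mkdir -p pics; cat > h.py <<'E'
import numpy as np, cv2
from cell import robot
def cam(n):
    ci=robot.camera_info(n); p,d=robot.read_camera(n); return ci,p,d
def pts(ci,d):
    v,u=np.mgrid[:d.shape[0],:d.shape[1]]
    P=np.stack([(u-ci['cx'])/ci['fx']*d,(v-ci['cy'])/ci['fy']*d,d],-1)
    return (P-np.array(ci['t']))@np.array(ci['R'])
def save(n,p): cv2.imwrite('pics/'+n+'.png',p[:,:,::-1])
E
python3 - <<'E'
from h import *
print(robot.observe())
for n in('scene','top'):
    ci,p,d=cam(n); save(n+'0',p); np.savez(n+'0.npz',p=p,d=d,**ci); print(n,ci)
E
```

```text
pics
{'time': 0.0, 'qpos': array([ 9.90005538e-01,  3.42725336e-01,  1.52501248e+00, -4.54608251e-05,
        1.27539285e+00, -1.46008683e-01]), 'qvel': array([-1.03191851e-03, -4.23950793e-05,  7.24170134e-04,  2.91254812e-04,
       -1.73500168e-04,  3.91149304e-04]), 'joint_efforts': array([ 1.23628652e-04, -4.31256759e+01, -2.44217688e+01,  7.16289645e-02,
        5.61873545e-02, -1.03188765e-04]), 'tool_pos': array([0.22090839, 0.47581377, 0.22604519]), 'tool_rot': array([ 3.02384088,  1.56925769, -2.12331694]), 'contact_force': array([-0.50303223, -0.5275792 , -0.14675101]), 'torque': array([ 0.00609651,  0.00643995, -0.00988479]), 'opening': 0.09150012658645802}
scene {'fx': 361.352971378613, 'fy': 361.352971378613, 'cx': 317.83281070919236, 'cy': 197.7099075549263, 'R': array([[ 8.90136715e-01,  4.55693559e-01, -9.65192491e-05],
       [ 3.12564685e-01, -6.10707612e-01, -7.27557236e-01],
       [-3.31602091e-01,  6.47595239e-01, -6.86046981e-01]]), 't': array([-0.50911659, -0.10235997,  1.1536919 ])}
top {'fx': 362.9084736734038, 'fy': 362.9084736734038, 'cx': 319.72943699033465, 'cy': 193.46412240696563, 'R': array([[ 0.01183046, -0.99986805,  0.01113188],
       [-0.98113364, -0.01375576, -0.19284075],
       [ 0.19296844, -0.00864046, -0.98116692]]), 't': array([-0.02620073,  0.59855367,  0.87126457])}
```

View pics/scene0.png

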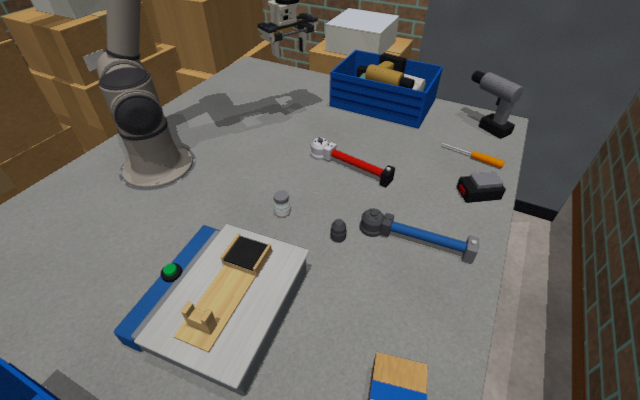

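View pics/top0.png

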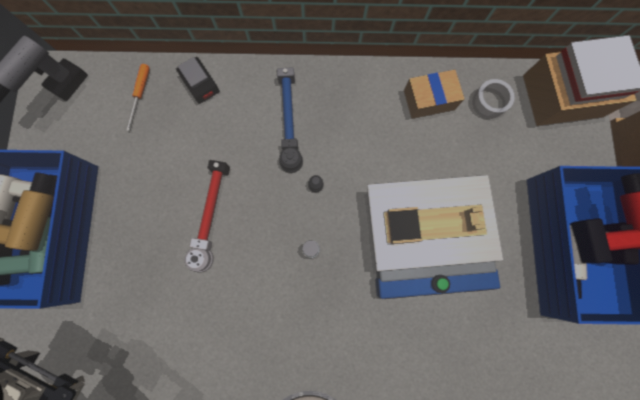

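The top view shows the red arm with its head at (198,258) and its clamp at (218,167). The green button is at (442,284), the seat pad at (404,225) and the fork near (477,218). The jar (310,249) and chuck (316,184) are mid-bench. Next I'll measure these.

```bash
python3 - <<'E'
from h import *
def ray(ci,u,v,z):
    R=ci['R'];c=-R.T@ci['t'];dr=R.T@np.array([(u-ci['cx'])/ci['fx'],(v-ci['cy'])/ci['fy'],1]);return c+dr*(z-c[2])/dr[2]
for n in('top','scene'):
    f=np.load(n+'0.npz');ci={k:f[k] for k in('fx','fy','cx','cy','R','t')};p=f['p'];d=f['d'];P=pts(ci,d)
    hsv=cv2.cvtColor(p,cv2.COLOR_RGB2HSV);H,S,V=[hsv[...,i].astype(int) for i in range(3)]
    B=(abs(P[...,0]-.5)<.35)
    red=((H<6)|(H>174))&(S>150)&(V>70)&(abs(P[...,1])<.45)&(abs(P[...,0]-.5)<.3)&(P[...,2]<.1)&(d>0)
    k,l,st,c=cv2.connectedComponentsWithStats(red.astype(np.uint8)); i=1+st[1:,4].argmax(); m=l==i
    v,u=np.nonzero(m); print(n,'red',st[i],'z',np.percentile(P[m][:,2],[5,50,95]))
    w=np.array([ray(ci,a,b,.028) for a,b in zip(u,v)])[:,:2]
    mu=w.mean(0);U,s,Vt=np.linalg.svd(w-mu,full_matrices=False);a=Vt[0]; a=a if a[0]<0 else -a
    t=(w-mu)@a; q=(w-mu)@np.array([-a[1],a[0]]);print(' mean',mu,'axis',a,np.degrees(np.arctan2(a[1],a[0])),'t',np.percentile(t,[0,1,99,100]),'w',np.percentile(q,[2,98]))
    g=(H>55)&(H<90)&(S>120)&(V>60)&(abs(P[...,0]-.45)<.3)&(P[...,1]<0)&(P[...,1]>-.5)
    k,l,st,c=cv2.connectedComponentsWithStats(g.astype(np.uint8)); i=1+st[1:,4].argmax(); m=l==i
    z=np.median(P[m][:,2]);print(' green',st[i],c[i],'z',z,np.median(P[m],0),ray(ci,*c[i],z))
    s=(V<70)&(P[...,2]>.09)&(P[...,2]<.135)&(P[...,1]<0)&(P[...,1]>-.5)&(P[...,0]>.38)&(P[...,0]<.75)
    k,l,st,c=cv2.connectedComponentsWithStats(s.astype(np.uint8)); 
    for i in range(1,k):
        if st[i,4]>60:
            m=l==i;print(' dark',st[i],np.median(P[m],0),cv2.minAreaRect(P[m][:,:2].astype(np.float32)*1000))
    # wood above platter
    wd=(H>8)&(H<28)&(S>60)&(P[...,2]>.086)&(P[...,2]<.2)&(P[...,1]<0)&(P[...,1]>-.5)&(P[...,0]<.75)&(P[...,0]>.3)
    k,l,st,c=cv2.connectedComponentsWithStats(wd.astype(np.uint8)); 
    for i in range(1,k):
        if st[i,4]>100:
            m=l==i;r=cv2.minAreaRect(P[m][:,:2].astype(np.float32)*1000);print(' wood',st[i],r)
    f=wd&(P[...,2]>.125);print(' fork',f.sum(),P[f].mean(0) if f.any() else 0,P[f].min(0),P[f].max(0))
    # platter
    pl=(abs(P[...,2]-.084)<.006)&(P[...,1]<0)&(P[...,1]>-.5)&(P[...,0]<.75)&(P[...,0]>.2)&(S<60)
    k,l,st,c=cv2.connectedComponentsWithStats(pl.astype(np.uint8)); i=1+st[1:,4].argmax(); m=l==i
    print(' platter',cv2.minAreaRect(P[m][:,:2].astype(np.float32)*1000),np.median(P[m][:,2]))
    if n=='top':
        for q in [(198,258),(218,167),(310,249),(316,184),(290,158)]: print(q,P[q[1],q[0]])
E
```

```text
top red [199 171  22  68 483] z [0.03460145 0.03938404 0.04281433]
 mean [0.57180896 0.26994717] axis [-0.98856424  0.15080034] 171.3266896644201 t [-0.09132728 -0.08915366  0.08709122  0.08910057] w [-0.00892362  0.00897947]
 green [438 279  10  10  77] [442.45454545 283.72727273] z 0.08184970960777861 [ 0.37814758 -0.31371496  0.08184971] [ 0.37865595 -0.31395687  0.08184971]
 dark [389 211  31  29 765] [ 0.51527395 -0.21894617  0.11055481] ((515.7005615234375, -218.98648071289062), (65.48514556884766, 66.90219116210938), 5.102051734924316)
 wood [ 389  205   97   38 1991] ((523.1607055664062, -303.61871337890625), (80.38538360595703, 237.00466918945312), 5.531776428222656)
 wood [385 212   6  31 104] ((512.1149291992188, -182.79469299316406), (73.327880859375, 7.473421573638916), 5.19160270690918)
 fork 124 [ 0.53054148 -0.38322423  0.13676279] [ 0.50531763 -0.39792534  0.12500575] [ 0.55631794 -0.3708443   0.14446011]
 platter ((528.2939453125, -299.3629150390625), (215.3299560546875, 310.27777099609375), 5.414215564727783) 0.08341325614014154
(198, 258) [0.43252932 0.28169416 0.
[... 435 characters left out ...]
63 263  14  13 138] [169.57971014 269.24637681] z 0.08261392412220715 [ 0.38195754 -0.31808463  0.08261392] [ 0.38251036 -0.3179961   0.08261392]
 dark [224 237  43  34 833] [ 0.5153107  -0.22662461  0.1121575 ] ((514.259521484375, -224.6087188720703), (68.41986083984375, 69.52960205078125), 7.358913898468018)
 wood [ 174  234   98  118 3737] ((523.55029296875, -306.4424743652344), (82.89290618896484, 237.9116668701172), 5.308959007263184)
 fork 351 [ 0.53283264 -0.38819482  0.13433085] [ 0.50603193 -0.40015527  0.12501968] [ 0.557032   -0.3742128   0.14461477]
 platter ((528.1078491210938, -302.22845458984375), (215.77151489257812, 310.00982666015625), 5.473110198974609) 0.08492248228421928
```

```bash
cat >> h.py <<'E'
from scipy.spatial.transform import Rotation as Ro
def pose():
    o=robot.observe(); return np.array(o['tool_pos']),Ro.from_euler('xyz',o['tool_rot']).as_matrix(),o
def to(p,jaw_deg,R0=None,p0=None,):
    """delta row to TCP p, tool down, jaw z axis at heading jaw_deg (or +180, nearest)"""
    pc,Rc,o=pose()
    p0=pc if p0 is None else p0; R0=Rc if R0 is None else R0
    best=None
    for k in(0,180):
        a=np.radians(jaw_deg+k); z=np.array([np.cos(a),np.sin(a),0]);x=np.array([0,0,-1.]);R=np.stack([x,np.cross(z,x),z],1)
        rv=np.degrees(Ro.from_matrix(R0.T@R).as_rotvec())
        if best is None or np.linalg.norm(rv)<np.linalg.norm(best): best=rv
    return np.round(R0.T@(np.array(p)-p0),4),np.round(best,2)
E
python3 - <<'E'
from h import *
p,R,o=pose();print(p,'\n',R.round(3))
print('jaw heading',np.degrees(np.arctan2(R[1,2],R[0,2])))
for j in (90,60,0,-35): print(j,to((.45,0,.25),j))
print(to((.38,-.316,.2),60))
E
```

```text
[0.22092068 0.47585913 0.22611779] 
 [[-0.001 -0.907  0.421]
 [-0.001  0.421  0.907]
 [-1.     0.    -0.001]]
jaw heading 65.09038490087421
90 (array([-0.0235, -0.4082, -0.3351]), array([-24.91,  -0.07,  -0.03]))
60 (array([-0.0235, -0.4082, -0.3351]), array([ 5.09, -0.08, -0.01]))
0 (array([-0.0235, -0.4082, -0.3351]), array([ 6.509e+01, -8.000e-02,  3.000e-02]))
-35 (array([-0.0235, -0.4082, -0.3351]), array([-7.991e+01, -6.000e-02, -6.000e-02]))
(array([ 0.0269, -0.4778, -0.6512]), array([ 5.09, -0.08, -0.01]))
```

```bash
python3 - <<'E'
from h import *
print(to((.48,.275,.30),81.5)); ci=robot.camera_info('wrist'); c=-ci['R'].T@ci['t'];p,R,o=pose();print(R.T@(c-p), ci['R']@R)
E
```

```text
(array([-0.0739, -0.3196, -0.0732]), array([-16.41,  -0.08,  -0.02]))
[-1.58883997e-01  6.53252264e-02 -6.86715150e-05] [[-1.21690387e-03 -2.61425978e-04  9.99999225e-01]
 [-2.43367478e-01 -9.69934002e-01 -5.49721197e-04]
 [ 9.69933395e-01 -2.43367958e-01  1.11669386e-03]]
```

>>> move_arm(deltas=[{"dp": [-0.074,-0.32,-0.073],"turn": [-16.4,0,0]},{"dp": [-0.074,-0.32,-0.073],"turn": [-16.4,0,0]},{"dp": [-0.074,-0.32,-0.073],"turn": [-16.4,0,0]},{"dp": [-0.074,-0.32,-0.073],"turn": [-16.4,0,0]},{"dp": [-0.074,-0.32,-0.073],"turn": [-16.4,0,0]},{"dp": [-0.074,-0.32,-0.073],"turn": [-16.4,0,0]},{"dp": [-0.074,-0.32,-0.073],"turn": [-16.4,0,0]},{"dp": [-0.074,-0.32,-0.073],"turn": [-16.4,0,0]},{"dp": [-0.074,-0.32,-0.073],"turn": [-16.4,0,0]},{"dp": [-0.074,-0.32,-0.073],"turn": [-16.4,0,0]}])

```text
time: 1.1
tool_pos: [0.4796, 0.2757, 0.3001]
tool_rot: [1.78, 1.569, -3.08]
contact_force: [-0.1, -0.1, 0.2]
opening: 0.0921
```

```bash
python3 - <<'E'
from h import *
p,R,o=pose();print(p,o['time'],o['contact_force'])
ci,pc,d=cam('wrist'); save('wrist1',pc); np.savez('wrist1.npz',p=pc,d=d,**ci)
E
```

```text
[0.47956951 0.27573926 0.30012998] 1.1 [-0.14985607 -0.09493076  0.21726432]
```

View pics/wrist1.png

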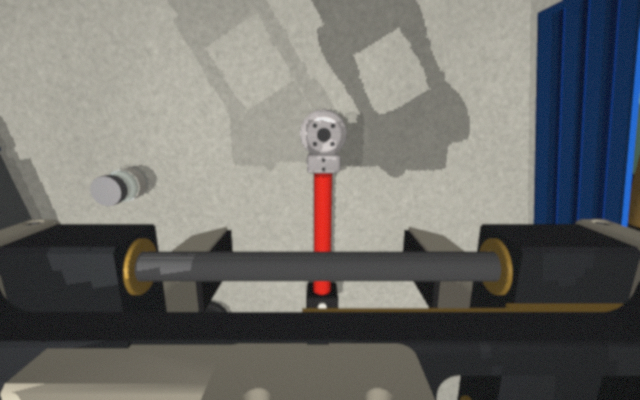

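The wrist view shows the head hub at (324,131), the collar ending near row 173 and the tube running down column 322, with the clamp at about row 297.

```bash
cat >> h.py <<'E'
def ray(ci,u,v,z):
    R=ci['R'];c=-R.T@ci['t'];dr=R.T@np.array([(u-ci['cx'])/ci['fx'],(v-ci['cy'])/ci['fy'],1]);return c+dr*(z-c[2])/dr[2]
E
python3 - <<'E'
from h import *
f=np.load('wrist1.npz');ci={k:f[k] for k in('fx','fy','cx','cy','R','t')};p=f['p'];d=f['d'];P=pts(ci,d)
hsv=cv2.cvtColor(p,cv2.COLOR_RGB2HSV);H,S,V=[hsv[...,i].astype(int) for i in range(3)]
red=((H<6)|(H>174))&(S>150)&(V>70); red[:,:280]=0; red[:,370:]=0
rows=[r for r in range(160,300) if red[r].sum()>8]; print(rows[0],rows[-1])
pt=[]
for r in rows:
    if 238<r<285: continue   # occluded
    u=np.nonzero(red[r])[0]; l=ray(ci,u.min()-.0,r,.030);q=ray(ci,u.max()+1,r,.030)
    pt.append(np.r_[(l+q)/2, np.linalg.norm(l-q)])
pt=np.array(pt);print(pt[::8].round(4))
m=pt[:,:2].mean(0);a=np.linalg.svd(pt[:,:2]-m)[2][0];a*=-np.sign(a[0])
print('axis',a,np.degrees(np.arctan2(a[1],a[0])))
print('collar end top',ray(ci,322,rows[0],.041),'clamp end',ray(ci,322,rows[-1]+1,.041))
for z in(.05,.058):print('hub',ray(ci,324,133,z))
print(P[133,324],P[200,322])
mm=P[178:235,322];print('tube z',np.median(mm[:,2]))
ce=ray(ci,322,rows[0],.041)[:2]; ce=m+a*((ce-m)@a);print('collar',ce,'balance',ce-a*.030)
tm=ray(ci,322,rows[-1]+1,.041)[:2];print('from clamp',m+a*((tm-m)@a)+a*.152)
h=ray(ci,324,133,.055)[:2];print('from head',h-a*.08)
E
```

```text
174 294
[[0.4855 0.2831 0.03   0.0221]
 [0.4967 0.2822 0.03   0.0236]
 [0.5079 0.2799 0.03   0.0224]
 [0.5193 0.2782 0.03   0.0225]
 [0.5308 0.2766 0.03   0.0227]
 [0.5425 0.2749 0.03   0.0228]
 [0.5544 0.2732 0.03   0.023 ]
 [0.5664 0.2714 0.03   0.0231]
 [0.5785 0.2697 0.03   0.0233]
 [0.6647 0.2557 0.03   0.0244]]
axis [-0.9880826   0.15392455] 171.14557104238725
collar end top [0.48351982 0.28184593 0.041     ] clamp end [0.66325941 0.25569675 0.041     ]
hub [0.43012951 0.29205465 0.05      ]
hub [0.42983723 0.29192335 0.058     ]
[0.42980668 0.29190963 0.05883618] [0.51878647 0.27668831 0.04274447]
tube z 0.04193654343471503
collar [0.48385777 0.2840153 ] balance [0.51350025 0.27939757]
from clamp [0.5131273  0.27945567]
from head [0.50899344 0.27965862]
```

```bash
python3 - <<'E'
from h import *
print(to((.47,.0,.27),81.5),to((.40,-.30,.23),95.4))
E
```

```text
(array([ 0.0303, -0.0312, -0.2744]), array([ 0.07, -0.02, -0.07])) (array([ 0.0704, -0.006 , -0.5814]), array([-1.383e+01, -1.000e-02, -7.000e-02]))
```

>>> move_arm(deltas=[{"dp": [0.01,-0.031,-0.05],"turn": [0,0,0]},{"dp": [0.02,-0.031,-0.1],"turn": [0,0,0]},{"dp": [0.03,-0.031,-0.15],"turn": [0,0,0]},{"dp": [0.03,-0.031,-0.2],"turn": [0,0,0]},{"dp": [0.03,-0.031,-0.25],"turn": [0,0,0]},{"dp": [0.03,-0.031,-0.3],"turn": [0,0,0]},{"dp": [0.04,-0.03,-0.35],"turn": [-4,0,0]},{"dp": [0.05,-0.025,-0.4],"turn": [-8,0,0]},{"dp": [0.06,-0.02,-0.45],"turn": [-12,0,0]},{"dp": [0.07,-0.012,-0.5],"turn": [-13.8,0,0]}], hand=0, squeeze=20)

```text
time: 2.15
tool_pos: [0.4223, -0.2072, 0.2334]
tool_rot: [-1.684, 1.57, -0.016]
contact_force: [-0.6, -0.4, -0.6]
opening: 0.0164
```

```bash
python3 - <<'E'
from h import *
p,R,o=pose();print(to((.39,-.30,.20),95.4))
E
```

```text
(array([ 0.0334,  0.0412, -0.0892]), array([ 0.17, -0.  ,  0.04]))
```

>>> move_arm(deltas=[{"dp": [0.01,0.02,-0.045],"turn": [0,0,0]},{"dp": [0.02,0.035,-0.09],"turn": [0,0,0]},{"dp": [0.02,0.035,-0.09],"turn": [0,0,0]},{"dp": [0.02,0.035,-0.09],"turn": [0,0,0]}])

```text
time: 2.55
tool_pos: [0.3961, -0.299, 0.2132]
tool_rot: [0.304, 1.569, 1.967]
contact_force: [-0.4, 0.0, -0.0]
opening: 0.0005
```

```bash
python3 - <<'E'
from h import *
p,R,o=pose();print(p,o['time'],o['contact_force'],o['opening'])
ci,pc,d=cam('wrist'); save('wrist2',pc); np.savez('wrist2.npz',p=pc,d=d,**ci)
E
```

```text
[ 0.39610044 -0.2990222   0.2131674 ] 2.55 [-0.38674527  0.02666511 -0.04598849] 0.0005220420755852282
```

View pics/wrist2.png

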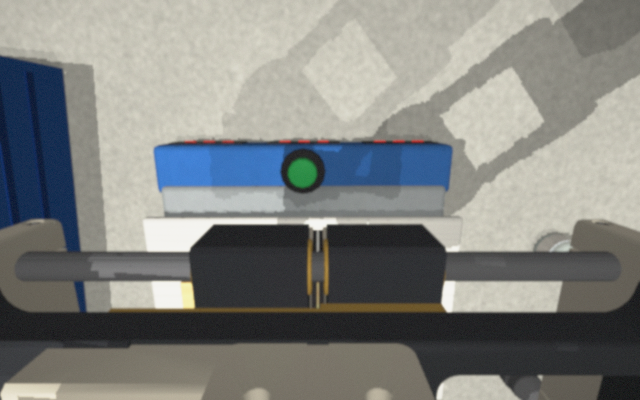

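The wrist view shows the green button at (302,171) inside its black ring. Next I'll get its position and whether it stands proud of the housing.

```bash
python3 - <<'E'
from h import *
f=np.load('wrist2.npz');ci={k:f[k] for k in('fx','fy','cx','cy','R','t')};p=f['p'];d=f['d'];P=pts(ci,d)
hsv=cv2.cvtColor(p,cv2.COLOR_RGB2HSV);H,S,V=[hsv[...,i].astype(int) for i in range(3)]
g=(H>55)&(H<90)&(S>120)&(V>50)
v,u=np.nonzero(g);print(u.mean(),v.mean(),u.min(),u.max(),v.min(),v.max(),g.sum())
z=np.median(P[g][:,2]);print('z',np.percentile(P[g][:,2],[5,50,95]),np.median(P[g],0),ray(ci,u.mean(),v.mean(),z))
b=(V<60)&(abs(np.arange(640)[None]-302)<30)&(abs(np.arange(400)[:,None]-171)<28)
print('housing z',np.percentile(P[b][:,2],[5,25,50,75,95]),P[b].min(0),P[b].max(0))
bl=(H>100)&(H<125)&(S>130)&(abs(np.arange(400)[:,None]-165)<25);print('console z',np.median(P[bl][:,2]))
print(P[171,275:330,2].round(3)); print(P[145:200,302,2].round(3))
E
```

```text
301.9902097902098 172.53566433566434 287 317 158 187 715
z [0.07579168 0.0826572  0.08401342] [ 0.37825736 -0.31433761  0.0826572 ] [ 0.37831694 -0.31445978  0.0826572 ]
housing z [0.07173189 0.07245409 0.07290612 0.07338047 0.07409729] [ 0.33112429 -0.33426211  0.06968167] [ 0.39924605 -0.29429815  0.37208123]
console z 0.06072016528306598
[0.062 0.06  0.062 0.061 0.062 0.072 0.073 0.074 0.073 0.073 0.073 0.074
 0.073 0.081 0.082 0.083 0.084 0.083 0.082 0.082 0.083 0.083 0.082 0.083
 0.084 0.083 0.082 0.083 0.083 0.083 0.083 0.083 0.083 0.083 0.082 0.083
 0.082 0.083 0.083 0.082 0.083 0.081 0.073 0.074 0.073 0.074 0.073 0.073
 0.073 0.072 0.072 0.061 0.061 0.06  0.061]
[0.057 0.059 0.058 0.06  0.07  0.072 0.073 0.073 0.074 0.073 0.073 0.073
 0.073 0.074 0.08  0.083 0.084 0.083 0.084 0.083 0.084 0.082 0.082 0.083
 0.083 0.084 0.083 0.082 0.084 0.083 0.083 0.083 0.082 0.083 0.083 0.083
 0.082 0.084 0.082 0.083 0.083 0.083 0.083 0.074 0.072 0.072 0.073 0.073
 0.072 0.065 0.065 0.065 0.064 0.065 0.065]
```

```bash
python3 - <<'E'
from h import *
print(pose()[0],to((.378,-.3145,.095),95.4))
E
```

```text
[ 0.39650601 -0.29833796  0.2135555 ] (array([ 0.1185,  0.0199, -0.0145]), array([-0.06,  0.06, -0.01]))
```

>>> move_arm(deltas=[{"dp": [0.04,0.01,-0.007],"turn": [0,0,0]},{"dp": [0.08,0.02,-0.0145],"turn": [0,0,0]},{"dp": [0.11,0.02,-0.0145],"turn": [0,0,0]},{"dp": [0.125,0.02,-0.0145],"turn": [0,0,0]},{"dp": [0.13,0.02,-0.0145],"turn": [0,0,0]},{"dp": [0.133,0.02,-0.0145],"turn": [0,0,0]},{"dp": [0.135,0.02,-0.0145],"turn": [0,0,0]},{"dp": [0.1365,0.02,-0.0145],"turn": [0,0,0]},{"dp": [0.1365,0.02,-0.0145],"turn": [0,0,0]}])

```text
time: 3.5
tool_pos: [0.3784, -0.316, 0.0779]
tool_rot: [-2.203, 1.569, -0.54]
contact_force: [1.7, 2.3, 3.8]
opening: 0.0003
```

>>> move_arm(deltas=[{"dp": [0.001,0,0],"turn": [0,0,0]},{"dp": [0.002,0,0],"turn": [0,0,0]},{"dp": [0.002,0,0],"turn": [0,0,0]},{"dp": [0.002,0,0],"turn": [0,0,0]}])

```text
time: 3.9
tool_pos: [0.3783, -0.3163, 0.0761]
tool_rot: [-2.192, 1.569, -0.529]
contact_force: [1.5, 4.5, 10.5]
opening: 0.0003
```

Vertical force went past 5 N (10.5 N), so the button has bottomed out. I'll retract and travel back to the gear arm.

>>> move_arm(deltas=[{"dp": [-0.01,0,0],"turn": [0,0,0]},{"dp": [-0.05,0,0],"turn": [0,0,0]},{"dp": [-0.1,0,0],"turn": [0,0,0]},{"dp": [-0.145,0,0],"turn": [0,0,0]},{"dp": [-0.165,-0.02,0.03],"turn": [0,0,0]},{"dp": [-0.165,-0.05,0.07],"turn": [0,0,0]},{"dp": [-0.165,-0.07,0.11],"turn": [0,0,0]}])

```text
time: 4.6
tool_pos: [0.4381, -0.1997, 0.2412]
tool_rot: [-2.402, 1.568, -0.741]
contact_force: [0.0, 0.2, -0.5]
opening: 0.0009
```

```bash
python3 - <<'E'
from h import *
p,R,o=pose();print(p,o['time'])
ci,pc,d=cam('top'); P=pts(ci,d);hsv=cv2.cvtColor(pc,cv2.COLOR_RGB2HSV);H,S,V=[hsv[...,i].astype(int) for i in range(3)]
g=(H>55)&(H<90)&(S>120)&(V>60)&(P[...,1]<-.2)&(P[...,1]>-.4)&(P[...,2]<.12)
print('green',g.sum(),np.median(P[g],0) if g.any() else 0)
print(to((.512,.279,.25),81.1))
E
```

```text
[ 0.43810773 -0.19966289  0.24120195] 4.6
green 64 [ 0.3757235  -0.312744    0.08140714]
(array([-0.0078, -0.1171,  0.4635]), array([14.32,  0.16,  0.09]))
```

Button is up again (height 81–82 mm, as at the start). I'll move above the balance point with the hand opening.

>>> move_arm(deltas=[{"dp": [-0.008,-0.03,0.05],"turn": [0,0,0]},{"dp": [-0.008,-0.05,0.1],"turn": [0,0,0]},{"dp": [-0.008,-0.06,0.15],"turn": [0,0,0]},{"dp": [-0.008,-0.08,0.2],"turn": [4,0,0]},{"dp": [-0.008,-0.09,0.25],"turn": [8,0,0]},{"dp": [-0.008,-0.1,0.3],"turn": [12,0,0]},{"dp": [-0.008,-0.11,0.35],"turn": [14.3,0,0]},{"dp": [-0.008,-0.117,0.4],"turn": [14.3,0,0]},{"dp": [-0.008,-0.117,0.45],"turn": [14.3,0,0]},{"dp": [-0.008,-0.117,0.464],"turn": [14.3,0,0]}], hand=0.07)

```text
time: 5.65
tool_pos: [0.5106, 0.2751, 0.2479]
tool_rot: [2.924, 1.57, -1.944]
contact_force: [0.1, -0.1, 0.5]
opening: 0.0695
```

```bash
python3 - <<'E'
from h import *
p,R,o=pose();print(p,o['time'],o['opening'])
print(to((.512,.279,.06),81.1),to((.512,.279,.011),81.1))
ci,pc,d=cam('wrist'); save('wrist3',pc)
E
```

```text
[0.51058328 0.27510929 0.24791622] 5.65 0.06947293819726388
(array([ 0.1879, -0.0008,  0.0041]), array([-0.03, -0.02, -0.  ])) (array([ 0.2369, -0.0008,  0.0042]), array([-0.03, -0.02, -0.  ]))
```

View pics/wrist3.png

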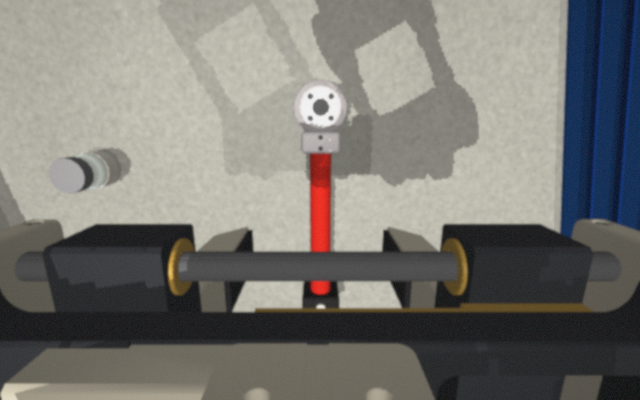

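>>> move_arm(deltas=[{"dp": [0.05,0,0],"turn": [0,0,0]},{"dp": [0.1,0,0],"turn": [0,0,0]},{"dp": [0.15,0,0],"turn": [0,0,0]},{"dp": [0.18,0,0],"turn": [0,0,0]},{"dp": [0.18,0,0],"turn": [0,0,0]},{"dp": [0.18,0,0],"turn": [0,0,0]}])

```text
time: 6.3
tool_pos: [0.5116, 0.2723, 0.0688]
tool_rot: [-2.518, 1.57, -1.104]
contact_force: [0.1, 1.0, 1.2]
opening: 0.0699
```

```bash
python3 - <<'E'
from h import *
p,R,o=pose();print(p,o['time'],o['opening'],o['contact_force'])
print(to((.512,.279,.011),81.1))
E
```

```text
[0.51156632 0.27232525 0.06877465] 6.3 0.06988506433567458 [0.06368969 0.98212272 1.16533843]
(array([0.0578, 0.0006, 0.0067]), array([-0.13, -0.02,  0.01]))
```

>>> move_arm(deltas=[{"dp": [0,0.0005,0.0065],"turn": [0,0,0]},{"dp": [0.03,0.0005,0.0065],"turn": [0,0,0]},{"dp": [0.05,0.0005,0.0065],"turn": [0,0,0]},{"dp": [0.057,0.0005,0.0065],"turn": [0,0,0]},{"dp": [0.057,0.0005,0.0065],"turn": [0,0,0]},{"dp": [0.057,0.0005,0.0065],"turn": [0,0,0]}])

```text
time: 6.9
tool_pos: [0.5126, 0.2798, 0.0129]
tool_rot: [-1.034, 1.568, 0.38]
contact_force: [0.9, 0.3, -0.2]
opening: 0.0697
```

```bash
python3 - <<'E'
from h import *
p,R,o=pose();print(p,o['time'],o['opening'],o['contact_force'])
print(to((.512,.279,.011),81.1))
E
```

```text
[0.51260699 0.27984148 0.01287436] 6.9 0.0697318795761596 [ 0.94685335  0.25732675 -0.18743558]
(array([ 0.0019,  0.0005, -0.0009]), array([-0.1 ,  0.09,  0.15]))
```

>>> move_arm(deltas=[{"dp": [0.002,0,0],"turn": [0,0,0]},{"dp": [0.002,0,0],"turn": [0,0,0]},{"dp": [0.002,0,0],"turn": [0,0,0]},{"dp": [0.002,0,0],"turn": [0,0,0]},{"dp": [0.002,0,0],"turn": [0,0,0]},{"dp": [0.002,0,0],"turn": [0,0,0]},{"dp": [0.002,0,0],"turn": [0,0,0]},{"dp": [0.002,0,0],"turn": [0,0,0]}], hand=0, squeeze=45)

```text
time: 7.7
tool_pos: [0.5114, 0.279, 0.0092]
tool_rot: [2.726, 1.57, -2.143]
contact_force: [0.1, -2.7, 2.2]
opening: 0.0245
```

>>> move_arm(deltas=[{"dp": [-0.003,0,0],"turn": [0,0,0]},{"dp": [-0.01,0,0],"turn": [0,0,0]},{"dp": [-0.025,0,0],"turn": [0,0,0]},{"dp": [-0.045,0,0],"turn": [0,0,0]},{"dp": [-0.07,0,0],"turn": [0,0,0]},{"dp": [-0.1,0,0],"turn": [0,0,0]},{"dp": [-0.13,0,0],"turn": [0,0,0]},{"dp": [-0.15,0,0],"turn": [0,0,0]},{"dp": [-0.15,0,0],"turn": [0,0,0]},{"dp": [-0.15,0,0],"turn": [0,0,0]}])

```text
time: 8.7
tool_pos: [0.5109, 0.2792, 0.1585]
tool_rot: [1.899, 1.57, -2.971]
contact_force: [-0.4, 0.2, -7.3]
opening: 0.0251
```

```bash
python3 - <<'E'
from h import *
p,R,o=pose();print(p,o['time'],o['opening'],o['contact_force'],o['torque'])
ci,pc,d=cam('wrist'); save('wrist4',pc); np.savez('wrist4.npz',p=pc,d=d,**ci)
ci,pc,d=cam('scene'); save('scene4',pc);np.savez('scene4.npz',p=pc,d=d,**ci)
E
```

```text
[0.51092128 0.27915965 0.15851766] 8.7 0.025068353865054155 [-0.42314078  0.15013277 -7.27528627] [ 0.03778893  0.06445158 -0.00108899]
```

View pics/wrist4.png

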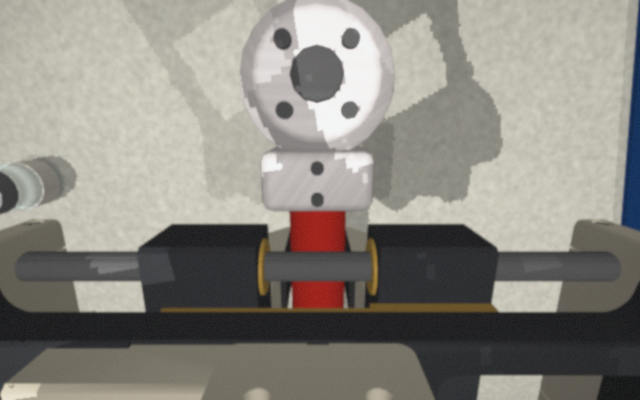

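View pics/scene4.png

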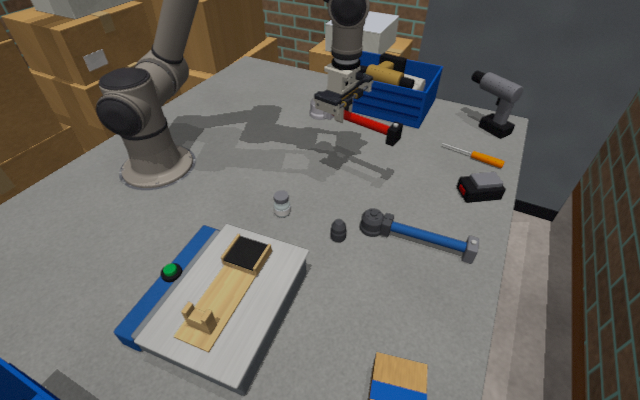

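The arm is held: 7.3 N of weight and a 25 mm opening. In the wrist view the hub is at (317,73) and the collar's edge is at row 210. Next I'll measure tilt and grasp offset from these views.

```bash
cat >> h.py <<'E'
def gearcheck(f,p):
    ci={k:f[k] for k in('fx','fy','cx','cy','R','t')};im=f['p'];P=pts(ci,f['d'])
    hsv=cv2.cvtColor(im,cv2.COLOR_RGB2HSV);H,S,V=[hsv[...,i].astype(int) for i in range(3)]
    return ci,P,H,S,V
E
python3 - <<'E'
from h import *
p=np.array([.51092,.27916,.15852]);g=p-[0,0,-.019]
f=np.load('wrist4.npz');ci,P,H,S,V=gearcheck(f,p)
hub=P[20:125,260:375].reshape(-1,3);hub=hub[hub[:,2]>.17]
m=hub.mean(0);n=np.linalg.svd(hub-m,full_matrices=False)[2][2];n*=np.sign(n[2]);print('hub',m,'normal',n)
Q=P[60:85,305:330].reshape(-1,3);print('hub c',np.median(Q,0))
hc=ray(ci,317,73,np.median(Q[:,2]));print(hc,'dist along from grasp',np.linalg.norm((hc-g)[:2]),'heading',np.degrees(np.arctan2(*(hc-g)[[1,0]])))
col=np.median(P[160:200,275:300].reshape(-1,3),0);print('collar',col,'tube z',np.median(P[215:222,300:340][...,2]))
print('collar edge',ray(ci,317,210,p[2]+.019+.02))
f=np.load('scene4.npz');ci,P,H,S,V=gearcheck(f,p)
red=((H<6)|(H>174))&(S>150)&(V>60)&(P[...,2]>.1)&(P[...,2]<.3)&(P[...,0]>.4)&(P[...,0]<.75)&(P[...,1]<.33)
q=P[red];m=q.mean(0);a=np.linalg.svd(q-m,full_matrices=False)[2][0];print('tube scene',len(q),m,a)
E
```

```text
hub [0.43065662 0.29191453 0.20410622] normal [-0.21319005  0.03628076  0.97633688]
hub c [0.43102378 0.29182838 0.20841109]
[0.43134811 0.29179238 0.20841109] dist along from grasp 0.08056837050335405 heading 170.97933035123555
collar [0.46568714 0.27480426 0.20026081] tube z 0.1904874995377737
collar edge [0.48016101 0.28402517 0.19752   ]
tube scene 414 [0.58848973 0.25665272 0.18416633] [ 0.98521694 -0.17130613 -0.00133839]
```

```bash
python3 - <<'E'
from h import *
print(to((.5225,-.301,.22),5.4), to((.5225,-.01,.22),45))
E
```

```text
(array([-0.062 , -0.1026, -0.571 ]), array([75.59, -0.19, -0.08])) (array([-0.0624, -0.057 , -0.2835]), array([35.99, -0.14, -0.14]))
```

Move in gentle 30–40 mm steps.

>>> move_arm(deltas=[{"dp": [-0.02,-0.004,-0.015],"turn": [2,0,0]},{"dp": [-0.04,-0.008,-0.04],"turn": [5,0,0]},{"dp": [-0.055,-0.014,-0.075],"turn": [10,0,0]},{"dp": [-0.062,-0.02,-0.11],"turn": [15,0,0]},{"dp": [-0.062,-0.027,-0.15],"turn": [20,0,0]},{"dp": [-0.062,-0.034,-0.19],"turn": [25,0,0]},{"dp": [-0.062,-0.041,-0.23],"turn": [30,0,0]},{"dp": [-0.062,-0.048,-0.265],"turn": [34,0,0]},{"dp": [-0.062,-0.052,-0.285],"turn": [36,0,0]},{"dp": [-0.062,-0.052,-0.29],"turn": [36,0,0]}])

```text
time: 9.8
tool_pos: [0.5169, -0.0176, 0.2196]
tool_rot: [2.364, 1.568, -3.137]
contact_force: [-0.4, 0.1, -5.8]
opening: 0.0247
```

```bash
python3 - <<'E'
from h import *
p,R,o=pose();print(p,o['opening'],o['contact_force'])
print(to((.5225,-.301,.22),5.4))
E
```

```text
[ 0.51685763 -0.0175888   0.21957857] 0.024709505659969513 [-0.44327331  0.11612608 -5.83305723]
(array([-0.0004, -0.2052, -0.1956]), array([39.38, -0.15, -0.07]))
```

>>> move_arm(deltas=[{"dp": [0,-0.015,-0.014],"turn": [3,0,0]},{"dp": [0,-0.04,-0.038],"turn": [8,0,0]},{"dp": [0,-0.067,-0.064],"turn": [13,0,0]},{"dp": [0,-0.094,-0.09],"turn": [18,0,0]},{"dp": [0,-0.121,-0.116],"turn": [23,0,0]},{"dp": [0,-0.148,-0.142],"turn": [28,0,0]},{"dp": [0,-0.175,-0.168],"turn": [33,0,0]},{"dp": [0,-0.195,-0.186],"turn": [37,0,0]},{"dp": [0,-0.205,-0.1955],"turn": [39.4,0,0]},{"dp": [0,-0.205,-0.1955],"turn": [39.4,0,0]}])

```text
time: 10.8
tool_pos: [0.5238, -0.2992, 0.2196]
tool_rot: [2.347, 1.569, 2.443]
contact_force: [0.2, 0.2, -6.2]
opening: 0.0246
```

```bash
python3 - <<'E'
from h import *
p,R,o=pose();print(p,o['opening'],o['contact_force'])
print(to((.5225,-.301,.170),5.4))
E
```

```text
[ 0.52377808 -0.2992334   0.21962539] 0.024612043173783855 [ 0.22245419  0.22980564 -6.20482423]
(array([ 0.0496, -0.0017, -0.0014]), array([ 0.1 , -0.09, -0.09]))
```

>>> move_arm(deltas=[{"dp": [0.01,-0.001,-0.001],"turn": [0,0,0]},{"dp": [0.025,-0.001,-0.001],"turn": [0,0,0]},{"dp": [0.04,-0.001,-0.001],"turn": [0,0,0]},{"dp": [0.048,-0.001,-0.001],"turn": [0,0,0]},{"dp": [0.048,-0.001,-0.001],"turn": [0,0,0]},{"dp": [0.048,-0.001,-0.001],"turn": [0,0,0]},{"dp": [0.048,-0.001,-0.001],"turn": [0,0,0]}])

```text
time: 11.5
tool_pos: [0.5236, -0.2995, 0.174]
tool_rot: [-0.649, 1.569, -0.551]
contact_force: [0.2, -0.7, -5.4]
opening: 0.0243
```

```bash
python3 - <<'E'
from h import *
p,R,o=pose();print(p,o['time'],o['opening'],o['contact_force'],o['torque'],'jaw',np.degrees(np.arctan2(R[1,2],R[0,2])))
for n in('wrist','scene','top'):
    ci,pc,d=cam(n); save(n+'5',pc); np.savez(n+'5.npz',p=pc,d=d,**ci)
E
```

```text
[ 0.52363921 -0.29951433  0.17396671] 11.5 0.024324909137051074 [ 0.17431086 -0.68273623 -5.39300718] [-0.05527915 -0.00141746 -0.04496935] jaw 5.622530183318871
```

View pics/wrist5.png

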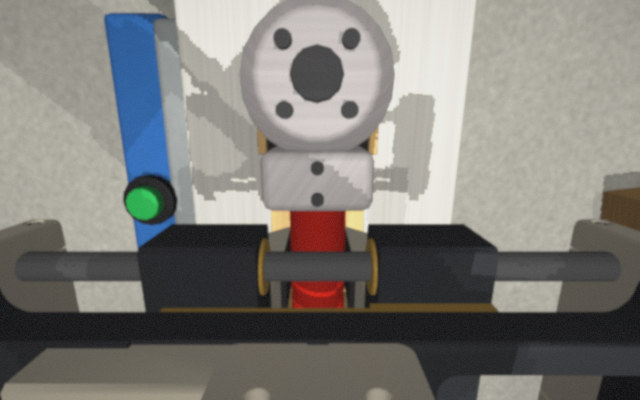

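View pics/scene5.png

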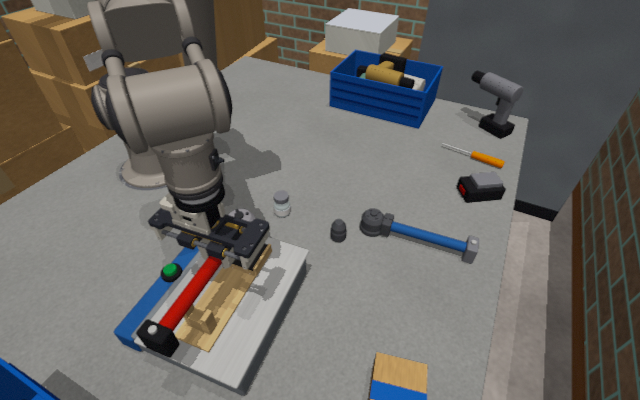

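View pics/top5.png

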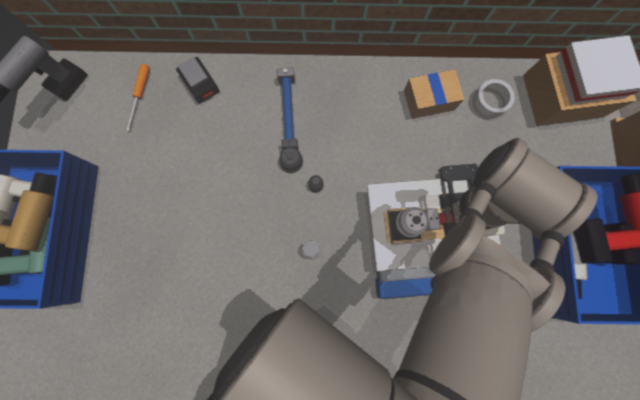

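The head is over the pad (top view 416,220). The tube runs along the rest over the fork (scene view), and the bystanders look untouched. Last step is a numeric check.

```bash
python3 - <<'E'
from h import *
p,R,o=pose();print(p,o['contact_force'],np.abs(o['qvel']).max());mark=np.array([.5225,-.301,.139])
f=np.load('wrist5.npz');ci,P,H,S,V=gearcheck(f,p)
z=np.median(P[60:85,305:330][...,2]);hc=ray(ci,317,73,z);print('hub',hc)
f=np.load('scene5.npz');ci,P,H,S,V=gearcheck(f,p)
red=((H<6)|(H>174))&(S>150)&(V>60)&(P[...,2]>.15)&(P[...,2]<.3)&(P[...,0]>.4)&(P[...,0]<.7)&(P[...,1]<-.2)&(P[...,1]>-.55)
q=P[red];m=q.mean(0);a=np.linalg.svd(q-m,full_matrices=False)[2][0];a*=np.sign(a[1]);print('tube',len(q),m,a,np.degrees(np.arctan2(a[1],a[0])),'tilt',a[2])
h=hc[:2]-p[:2];print('heading hub-tcp',np.degrees(np.arctan2(h[1],h[0])),np.linalg.norm(h))
ax=h/np.linalg.norm(h);b=hc[:2]-.08*ax;print('balance',b,'vs mark',b-mark[:2],'height over mark',z-.030-.139)
f=np.load('top5.npz');ci,P,H,S,V=gearcheck(f,p);f0=np.load('top0.npz')
for q in [(310,249),(316,184),(290,158),(287,75)]: print(q,np.abs(f['p'][q[1]-9:q[1]+9,q[0]-9:q[0]+9].astype(int)-f0['p'][q[1]-9:q[1]+9,q[0]-9:q[0]+9]).mean())
E
```

```text
[ 0.52338802 -0.29971908  0.17380807] [ 1.07118667  0.58327248 -6.02039858] 0.0033921944713411045
hub [ 0.51541425 -0.21931118  0.22364507]
tube 1253 [ 0.53733487 -0.38572528  0.20287198] [-0.09800729  0.99515513 -0.00779943] 95.62460441925425 tilt -0.007799425854885585
heading hub-tcp 95.6633042496352 0.0808022998216445
balance [ 0.52330884 -0.2989207 ] vs mark [0.00080884 0.0020793 ] height over mark 0.054645066171750384
(310, 249) 10.842592592592593
(316, 184) 7.6193415637860085
(290, 158) 6.948559670781893
(287, 75) 9.066872427983538
```

All within tolerance, so I'm handing in.

```bash
python3 - <<'E'
from h import *
print(robot.hand_in()); o=robot.observe();print(o['time'],o['tool_pos'],o['opening'])
E
```

```text
the job is handed in; nothing more can be done
None
the job is handed in; nothing more can be done
```

I pressed the zero button fully down and let it come back up. I then picked up the red gear arm at its balance point, and it is being held level about 5 cm above its rest. I handed the job in at about 11.7 s with the gripper still holding it; no verdict was reported.

- **Button:** I pressed to 10.5 N, against about 5 N needed. Afterwards the top camera read it at 81 mm high, the same as before the press (82 mm, within camera error).
- **Grip:** the grasp is about 1 mm from the balance point, with the arm's weight showing at the wrist (5–7 N).
- **Position:** the balance point is about 2 mm sideways from the rest's mark and about 55 mm above it.
- **Alignment:** the tube tilts about 0.008 rad and is in line with the rest to about 0.005 rad. The head is over the seat, clear of the scale.
- **Other things on the bench:** the jar, chuck and blue arm look unmoved in the before-and-after pictures. A pixel comparison there was inconclusive, with small differences I put down to noise and shadow, so I relied on eye for those.

The only mismatch was the early balance-point estimates, which differed by up to 9 mm between fixed-camera readings. I used the close wrist-camera measurement instead, which agreed with itself to about 4 mm.

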